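# Put the tape rolls away on their spindles

### The job

Put the four rolls of tape away on the two spindles: the cream and blue masking tapes on the wooden spindle, the black and green electrical tapes on the grey steel one, on each the large roll (cream, black) flat at the bottom and the small one (blue, green) flat on top of it. Leave the bare cardboard core, the yellow bowl, the battery pack and the white plug adapter where they are.

Things in the scene. Friction and masses are not known exactly. Their poses are not given: they have to be found in the camera images.
- cream_roll: Large roll of cream masking tape: flat ring, outer diameter 62 mm, height 24 mm, bore 32 mm; lies flat on the table at the start, clear of its neighbours. Origin at its centre (half height, on the axis); z is the ring's axis. About 90 g, rigid.
- blue_roll: Small roll of blue masking tape: flat ring, outer diameter 50 mm, height 19 mm, bore 32 mm; lies flat on the table at the start, clear of its neighbours. Origin at its centre (half height, on the axis); z is the ring's axis. About 50 g, rigid.
- black_roll: Large roll of black electrical tape: flat ring, outer diameter 62 mm, height 24 mm, bore 32 mm; lies flat on the table at the start, clear of its neighbours. Origin at its centre (half height, on the axis); z is the ring's axis. About 120 g, rigid.
- green_roll: Small roll of green electrical tape: flat ring, outer diameter 50 mm, height 19 mm, bore 32 mm; lies flat on the table at the start, clear of its neighbours. Origin at its centre (half height, on the axis); z is the ring's axis. About 60 g, rigid.
- wood_spindle: Tape spindle of pale wood. Fixed to the table. Round base disc 90 mm across and 8 mm thick, with an upright post 14 mm in diameter in its middle, rounded at the top; the post's top is 60 mm above the table. Origin on the post's axis at table height; z up. It holds two rolls, one on the other. The two spindles stand apart, one left and one right of the work; which is on which side varies.
- steel_spindle: Tape spindle with a grey base and a steel post. Fixed to the table. Round base disc 90 mm across and 8 mm thick, with an upright post 14 mm in diameter in its middle, rounded at the top; the post's top is 60 mm above the table. Origin on the post's axis at table height; z up. It holds two rolls, one on the other. The two spindles stand apart, one left and one right of the work; which is on which side varies.
- bare_core: Bystander: empty brown cardboard core, a loose thin ring 40 mm across, 25 mm high, wall 4 mm. Origin at the centre of its underside. Not to be moved.
- yellow_pot: Bystander: loose yellow plastic bowl, 66 mm across the rim, 34 mm high. Origin at the centre of its underside. Not to be moved.
- battery: Bystander: loose black battery pack with a white label, 60 (x) by 38 (y) by 26 mm high, with a small yellow plug on its +x end. Origin at the centre of its underside. Not to be moved.
- adapter: Bystander: loose white plug adapter, 48 by 48 by 30 mm, two brass pins on top reaching 45 mm high. Origin at the centre of its underside. Not to be moved.
There are look-alikes about, which are no part of the job. Of the things that look like the green_roll, take the one that is nearest to the robot's base at the start.

How it is judged:
At the end, for the whole second after the job is handed in: Wooden spindle: cream below, blue above; steel: black below, green above. Each roll within 12 mm of the axis, flat to 0.15 rad, at rest; large rolls' centres 16-24 mm, small ones' 37-46 mm above the table. Core, bowl, battery and adapter within 30 mm of their starts (horizontal distance between each of cream_roll, blue_roll and wood_spindle below 0.012 m and z of cream_roll in the frame of wood_spindle between 0.016 and 0.024 m and angle between the z axis of each of cream_roll, blue_roll and the z axis of wood_spindle, either way round below 0.15 rad and linear speed of each of cream_roll, blue_roll, black_roll, green_roll below 0.02 m/s and angular speed of each of cream_roll, blue_roll, black_roll, green_roll below 0.3 rad/s and z of blue_roll in the frame of wood_spindle between 0.037 and 0.046 m and horizontal distance between each of black_roll, green_roll and steel_spindle below 0.012 m and z of black_roll in the frame of steel_spindle between 0.016 and 0.024 m and angle between the z axis of each of black_roll, green_roll and the z axis of steel_spindle, either way round below 0.15 rad and z of green_roll in the frame of steel_spindle between 0.037 and 0.046 m and distance of each of bare_core, yellow_pot, battery, adapter from where it was at the start of the episode below 0.03 m); the robot touches nothing.
It fails at once if a bystander (core, bowl, battery pack or adapter) is pushed or carried more than 30 mm from its place (distance of any of bare_core, yellow_pot, battery, adapter from where it was at the start of the episode above 0.03 m).
It also fails if it takes over 104 s, if anything falls off the work surface, if the arm or the gripper's body presses on something with over 40 N, if the wrist force passes 120 N, or if a joint passes its speed limit or range.

### The arm

A 7-joint arm with a two-finger parallel gripper is mounted at the origin on the work surface. World frame = base frame: x ahead of the robot, y to its left, z up, the work surface at z = 0. Lengths are in m, angles in rad, forces in N, time in s.
With the tool pointing down it reaches from about 0.35 to 0.9 m from the base axis. Payload 19.9 kg.
Tool frame: the origin (TCP) lies midway between the tips of the shut fingers; the grasp point (between the pads) lies 19 mm behind it; z points along the fingers, y is the line along which they close (so a half turn about z gives the same grasp; the last joint's range is limited). The gripper opens to 94 mm and grips with 3 to 60 N. Pads are 16 mm wide; open, the fingers measure 119 mm over their backs; the gripper's body (75 mm by 177 mm) begins 78 mm behind the grasp point.
Start: joints at [-1.244, 0.417, -0.01, 1.614, 0.005, 1.111, -0.053], TCP at [0.225, 0.583, 0.205] pointing down, gripper open.
Joint ranges: [-2.81, 2.81], [-0.39, 2.02], [-1.27, 1.25], [0.06, 2.57], [-1.19, 4.33], [0.19, 2], [-2.82, 2.82]. Speed limits (rad/s): [1.89, 1.89, 2.39, 2.39, 3.01, 3.01, 3.01].

### API

Orientations are given as a 3x3 rotation matrix whose columns are the frame's x, y, z axes.
In Python, from station import robot gives the robot as it stands.
- The arm moves only by the shell command python3 -m pendant 'ROWS' [FORCE]. ROWS is JSON, a list of rows, each a list of 7 numbers: the shift along the tool's x, y, z in units of 0.06 m (1.0 is 0.06 m), then the turn, a rotation vector about the tool's x, y, z in units of 10 degrees (1.0 is 10 degrees), then the gripper command: -1 is shut, 1 is fully open, values between are in proportion. In form: [[tx, ty, tz, wx, wy, wz, gripper], ...]. A call has exactly 5 rows; each row shifts and turns the commanded pose from where the row before left it, along the tool's axes as they then stand; what a row does not reach is not made up. A row lasts 1/8 s, in which the tool goes at most 62.5 mm and 10.7 degrees, less where a joint would pass 70% of its speed; a pose out of reach is approached as far as the arm can. A call with a number of a shift or a turn outside -1 to 1 is refused whole. A call with a gripper value outside its range is refused whole. The fingers move at their own pace and stop on an object; FORCE is the grip in N (left out, the last holds). Time passes only in rows, so rows that do not move let the fingers close, or fill a call up. It gives the time, the measured TCP pose, the force, the opening and the grip force at its end, in the units of the state.
- robot.read_state(): the state, without advancing time (a new reading comes with each control period).
- robot.capture(name): name is "scene" or "top" or "wrist"; returns the picture (480x640x3 uint8, blue, green, red); there is no depth.
- robot.camera_info(name): a dict with "K" (3x3 intrinsics, pixels), "R" (3x3) and "t" (3): a world point X has camera coordinates R X + t. Camera axes: x right, y down, z forward; pixel columns grow to the right and rows downward; lengths in m; the calibration is good to about 2 mm. A picture is of the moment at which its call begins: read the wrist's pose just before it. camera_info takes no time and is no camera call; for the wrist camera it gives the pose at the moment of the call.
- robot.close_job(): hands the job in; it is judged then, once.
The state is a dict: "clock": time; "q": joint angles; "dq": joint speeds; "tau": joint torques, N m; "ee_pos": TCP position; "tcp_rot": TCP orientation; "contact_force": force on the tool from outside, world axes, zero at the start; "moment": the same for the moment, N m; "finger_gap": opening from 0.0 (shut) to 1.0 (fully open); "grip_force": force on a finger pad.
Only numpy, scipy, OpenCV 4.12 (cv2) and the standard library are available. Lean on these libraries where they do the work, as an engineer would, in place of code of your own. Each camera call takes 0.05 s, during which the arm holds its last target. There are 200 camera calls.

## Working session

There is one attempt and no reset: what is moved stays moved. The work goes in short steps, Python scripts to look and compute and a shell command to move; the robot and the scene stay as the last step left them, time stands still between calls to the robot, and variables do not carry over. Pictures are saved under pics/ and viewed, at most 14 in all, crops included, and the job is handed in when it is done.

```bash
mkdir -p pics; ls
python3 - <<'E'
from station import robot
import cv2,numpy as np
np.set_printoptions(precision=4,suppress=True)
for n in("scene","top"):
    cv2.imwrite(f"pics/{n}0.png",robot.capture(n)); i=robot.camera_info(n); print(n,i)
s=robot.read_state(); print(s)
print(robot.camera_info("wrist"))
E
```

```text
pics
scene {'K': array([[568.9666,   0.    , 320.3816],
       [  0.    , 568.9666, 233.6898],
       [  0.    ,   0.    ,   1.    ]]), 'R': array([[ 0.5023,  0.8647, -0.0052],
       [ 0.5518, -0.3252, -0.768 ],
       [-0.6658,  0.3829, -0.6405]]), 't': array([-0.2936, -0.2721,  1.5562])}
top {'K': array([[549.1635,   0.    , 324.2808],
       [  0.    , 549.1635, 235.4568],
       [  0.    ,   0.    ,   1.    ]]), 'R': array([[ 0.0209, -0.9998,  0.0002],
       [-0.9873, -0.0207, -0.1576],
       [ 0.1576,  0.0031, -0.9875]]), 't': array([0.0327, 0.5583, 0.9358])}
{'clock': 0.1, 'q': array([-1.2435,  0.4179, -0.0103,  1.6141,  0.0047,  1.1107, -0.053 ]), 'dq': array([-0.    , -0.0027,  0.0008, -0.0014,  0.001 , -0.0019,  0.0009]), 'tau': array([  0.0015, -85.2579,   0.6398, -42.6695,  -0.0489,   0.0164,
         0.0001]), 'ee_pos': array([0.2252, 0.5827, 0.2049]), 'tcp_rot': array([[-0.9328,  0.3605, -0.0003],
       [ 0.3605,  0.9328, -0.0011],
       [-0.0001, -0.0011, -1.    ]]), 'contact_force': array([ 0.7745, -0.0168,  0.7993]), 'moment': array([ 0.0175, -0.0079,  0.0358]), 'grip_force': 0.0, 'finger_gap': 0.9986479143266903}
{'K': array([[383.1034,   0.    , 319.964 ],
       [  0.    , 383.1034, 250.8935],
       [  0.    ,   0.    ,   1.    ]]), 'R': array([[ 0.3613,  0.9325, -0.0009],
       [ 0.9002, -0.3485,  0.2609],
       [ 0.243 , -0.0951, -0.9654]]), 't': array([-0.6247, -0.0275,  0.3912])}
```

View pics/top0.png

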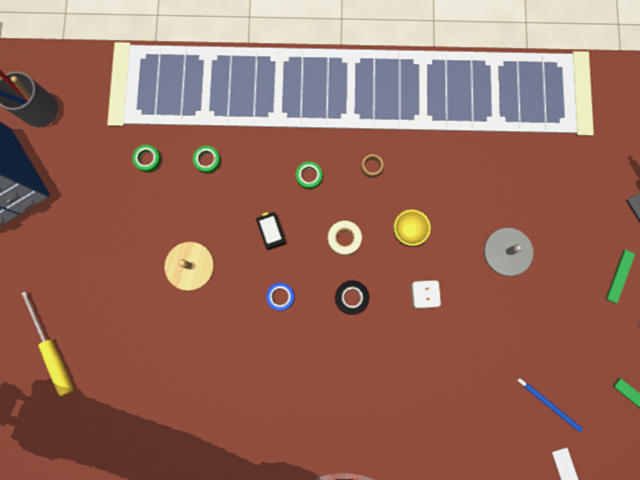

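View pics/scene0.png

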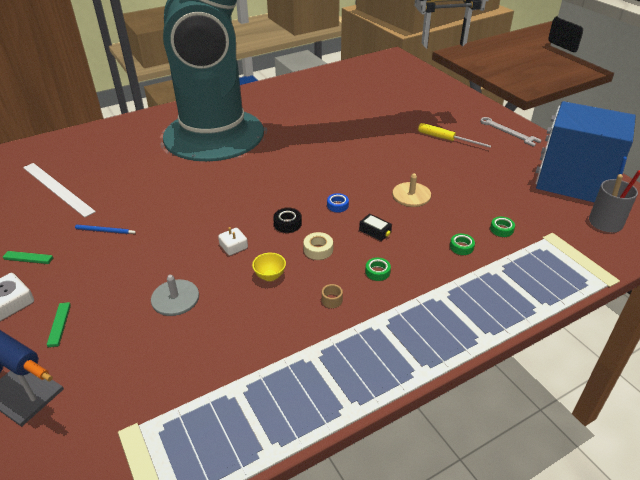

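The top view shows cream (345,237), blue (280,296), black (352,297), three green rolls (147,157), (206,158) and (309,174), the wooden spindle (189,265) and the steel spindle (509,251). The battery is at (271,230), bowl (412,227), adapter (426,294) and core (372,164).

```bash
cat > h.py <<'E'
from station import robot
import cv2,numpy as np
np.set_printoptions(precision=4,suppress=True)
def ray(info,u,v,z):
    d=info["R"].T@np.linalg.solve(info["K"],[u,v,1.]); c=-info["R"].T@info["t"]
    return c+d*(z-c[2])/d[2]
def mask(im):
    h=cv2.cvtColor(im,cv2.COLOR_BGR2HSV); H,S,V=[h[...,i].astype(int) for i in range(3)]
    return ((((H>13)&(H<170))|(S<90))).astype(np.uint8)*255
def blob(m,u,v,r=6):
    n,l,st,c=cv2.connectedComponentsWithStats(m)
    w=l[max(0,v-r):v+r+1,max(0,u-r):u+r+1]; w=w[w>0]
    if not len(w): return None
    k=np.bincount(w).argmax()
    cs,_=cv2.findContours((l==k).astype(np.uint8),cv2.RETR_EXTERNAL,cv2.CHAIN_APPROX_NONE)
    hull=cv2.convexHull(max(cs,key=len)); return cv2.fitEllipse(max(cs,key=len)),st[k]
E
python3 - <<'E'
from h import *
im=cv2.imread("pics/top0.png"); i=robot.camera_info("top"); m=mask(im)
S=dict(cream=(345,237,14,.024),blue=(280,296,12,.019),black=(352,297,13,.024),g1=(147,157,12,.019),g2=(206,158,12,.019),g3=(309,174,12,.019),wood=(189,275,8,.008),steel=(500,251,8,.008),bowl=(412,227,6,.034),batt=(271,230,6,.026),adapt=(426,290,6,.03),core=(372,164,10,.025))
for k,(u,v,r,z) in S.items():
    b=blob(m,u,v,r)
    if b is None: print(k,None);continue
    (cu,cv_),ax,_=b[0]; p=ray(i,cu,cv_,z); s=ax[1]/549*(0.95-z)
    print(k,(round(cu,1),round(cv_,1)),np.round(ax,1),p[:2],"diam~",round(s,4),"dist",round(np.hypot(*p[:2]),3))
E
```

```text
cream (344.4, 237.3) [33.9 34.2] [0.558  0.0078] diam~ 0.0576 dist 0.558
blue (279.8, 296.2) [28.  28.3] [0.4491 0.1221] diam~ 0.0479 dist 0.465
black (351.7, 297.2) [31.7 32.3] [ 0.4498 -0.007 ] diam~ 0.0544 dist 0.45
g1 (146.2, 158.0) [27.  29.3] [0.7015 0.381 ] diam~ 0.0496 dist 0.798
g2 (206.1, 158.9) [27.  28.5] [0.7021 0.2687] diam~ 0.0483 dist 0.752
g3 (308.7, 174.5) [27.1 27.6] [0.6759 0.0759] diam~ 0.0468 dist 0.68
wood (188.7, 265.8) [47.4 49.5] [0.5017 0.292 ] diam~ 0.0849 dist 0.581
steel (508.3, 251.4) [47.2 49.4] [ 0.5406 -0.2953] diam~ 0.0848 dist 0.616
bowl (411.8, 227.2) [36.2 37.3] [ 0.5776 -0.1134] diam~ 0.0623 dist 0.589
batt (270.4, 230.1) [21.4 38.9] [0.5683 0.1427] diam~ 0.0654 dist 0.586
adapt (425.7, 293.8) [30.6 32.1] [ 0.4583 -0.1384] diam~ 0.0538 dist 0.479
core (372.0, 165.3) [20.5 22. ] [ 0.6943 -0.0415] diam~ 0.0371 dist 0.696
```

Green g3 is the nearest to the base (0.68 m, against 0.75 and 0.80), and every measured size agrees with the data. I'll align the tool with the world axes and go above the cream roll.

```bash
python3 -m pendant '[[0,0,0,0,0,-1,1],[0,0,0,0,0,-1,1],[0,0,0,0,0,-0.11,1],[-0.5,-0.86,0,0,0,0,1],[-0.5,-0.86,0,0,0,0,1]]'
python3 -m pendant '[[-0.5,-0.86,0,0,0,0,1],[-0.5,-0.86,0,0,0,0,1],[-0.5,-0.86,0,0,0,0,1],[-0.5,-0.86,0,0,0,0,1],[-0.5,-0.86,0,0,0,0,1]]'
python3 -m pendant '[[-0.5,-0.86,0,0,0,0,1],[-0.5,-0.86,0,0,0,0,1],[-0.5,-0.86,0,0,0,0,1],[-0.5,-0.86,0,0,0,0,1],[0,0,0,0,0,0,1]]'
python3 - <<'E'
from h import *
s=robot.read_state(); i=robot.camera_info("wrist"); cv2.imwrite("pics/w1.png",robot.capture("wrist")); print(s["ee_pos"],s["tcp_rot"]); print(-i["R"].T@i["t"],i["R"])
p=i["R"]@[.558,.0078,.024]+i["t"]; print("cream expected px",(i["K"]@p/p[2])[:2])
E
```

```text
clock: 0.72
ee_pos: [0.2857, 0.4783, 0.205]
tcp_rot: [[-1.0, 0.004, -0.0], [0.004, 1.0, -0.0], [0.0, -0.0, -1.0]]
contact_force: [0.5, 0.7, 0.2]
finger_gap: 1.002
grip_force: 0.0
clock: 1.35
ee_pos: [0.4358, 0.2199, 0.2056]
tcp_rot: [[-1.0, 0.005, 0.0], [0.005, 1.0, 0.0], [-0.0, 0.0, -1.0]]
contact_force: [0.9, 0.2, -0.1]
finger_gap: 1.002
grip_force: 0.0
clock: 1.98
ee_pos: [0.5561, 0.0107, 0.2052]
tcp_rot: [[-1.0, 0.011, 0.0], [0.011, 1.0, -0.002], [-0.0, -0.002, -1.0]]
contact_force: [0.3, 1.1, -0.3]
finger_gap: 1.004
grip_force: 0.0
[0.5561 0.0107 0.2052] [[-0.9999  0.0107  0.0001]
 [ 0.0107  0.9999 -0.0016]
 [-0.0001 -0.0016 -1.    ]]
[0.4812 0.0119 0.3846] [[ 0.0115  0.9999 -0.002 ]
 [ 0.9653 -0.0106  0.261 ]
 [ 0.2609 -0.0049 -0.9653]]
cream expected px [317.3668 230.2088]
```

View pics/w1.png

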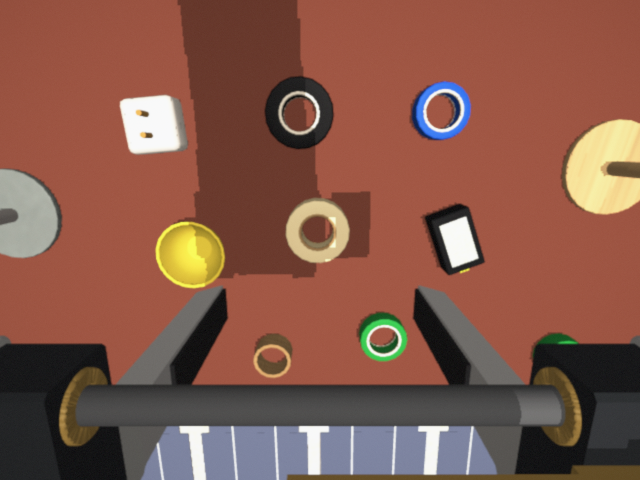

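The wrist view shows cream at (317,230) where expected, black (299,112), blue (441,110) and green (383,338), with the approach column clear. I'll measure all of them from this view.

Run:
```python
from h import *
im=cv2.imread("pics/w1.png"); i=robot.camera_info("wrist"); m=mask(im); H=cv2.cvtColor(im,cv2.COLOR_BGR2HSV)
for k,(u,v,r,z) in dict(cream=(317,230,28,.024),black=(299,112,27,.024),blue=(441,110,24,.019),green=(383,338,22,.019),steel=(40,215,5,.008),wood=(590,190,5,.008)).items():
    b=blob(m,u,v,r); (cu,cv_),ax,_=b[0]; 
    print(k,np.round([cu,cv_],1),np.round(ax,1),"top",ray(i,cu,cv_,z)[:2],"half",ray(i,cu,cv_,z/2)[:2],b[1])
    # white/inner rim: bright ring of the top face's bore
    h=cv2.threshold(m,0,255,0)[1]; sub=255-m[v-45:v+45,max(0,u-45):u+45]
    n,l,st,c=cv2.connectedComponentsWithStats(sub)
    for q in range(1,n):
        if 200<st[q,4]<1500 and np.hypot(*(c[q]-45))<14: print("   bore",c[q]+[u-45,v-45],st[q,4],ray(i,*(c[q]+[u-45,v-45]),z)[:2])
```

```text
cream [317.2 230.3] [63.  64.5] top [0.5571 0.0105] half [0.5596 0.0104] [ 286  198   64   65 2657]
   bore [317.0976 229.0416] 625 [0.5559 0.0105]
black [298.8 112.1] [65.8 70.2] top [ 0.4499 -0.0047] half [ 0.4489 -0.0053] [ 266   77   67   71 2873]
   bore [299.439  113.7934] 852 [ 0.4513 -0.0042]
blue [441.1 110.5] [55.3 62. ] top [0.4492 0.123 ] half [0.4484 0.1258] [ 411   81   60   59 2087]
   bore [439.8528 111.2323] 693 [0.4497 0.1219]
green [382.4 336.8] [47.5 50.1] top [0.673  0.0779] half [0.678  0.0795] [ 358  312   50   50 1607]
   bore [382.1084 336.1536] 332 [0.6723 0.0776]
steel [ 26.1 215. ] [64.  94.2] top [ 0.5427 -0.2787] half [ 0.5434 -0.2818] [   0  169   62   89 4490]
wood [604.6 167.5] [78.9 99.8] top [0.5011 0.2872] half [0.5013 0.2901] [ 562  119   78   95 6109]
```

```bash
python3 -m pendant '[[0,0,1,0,0,0,1],[0,0,1,0,0,0,1],[0,0,1,0,0,0,1],[0,0,0.3,0,0,0,1],[0,0,0,0,0,0,1]]'
python3 -m pendant '[[0,0,0,0,0,0,-1],[0,0,0,0,0,0,-1],[0,0,0,0,0,0,-1],[0,0,0,0,0,0,-1],[0,0,0,0,0,0,-1]]' 25
```

```text
clock: 2.65
ee_pos: [0.5549, 0.0157, 0.0078]
tcp_rot: [[-1.0, 0.001, -0.001], [0.001, 1.0, -0.0], [0.001, -0.0, -1.0]]
contact_force: [-0.5, 0.6, 0.0]
finger_gap: 1.001
grip_force: 0.0
clock: 3.28
ee_pos: [0.5554, 0.0151, 0.0081]
tcp_rot: [[-1.0, 0.001, 0.001], [0.001, 1.0, -0.0], [-0.001, -0.0, -1.0]]
contact_force: [-3.0, -2.0, 10.5]
finger_gap: 0.637
grip_force: 25.0
```

```bash
python3 -m pendant '[[0,0,-0.8,0,0,0,-1],[0,0,-0.9,0,0,0,-1],[0.08,0.42,0,0,0,0,-1],[0.17,0.8,0,0,0,0,-1],[0.17,0.9,0,0,0,0,-1]]'
python3 -m pendant '[[0.17,0.9,0,0,0,0,-1],[0.17,0.8,0,0,0,0,-1],[0.17,0.6,0,0,0,0,-1],[0,0.2,0,0,0,0,-1],[0,0,0,0,0,0,-1]]'
python3 -m pendant '[[0,0,0,0,0,0,-1],[0,0,0,0,0,0,-1],[0,0,0,0,0,0,-1],[0,0,0,0,0,0,-1],[0,0,0,0,0,0,-1]]'
python3 - <<'E'
from h import *
i=robot.camera_info("wrist"); cv2.imwrite("pics/w2.png",robot.capture("wrist"));s=robot.read_state();print(s["ee_pos"])
for z in (0.008,.06):
  p=i["R"]@[.5015,.292,z]+i["t"]; print((i["K"]@p/p[2])[:2])
E
```

```text
clock: 3.9
ee_pos: [0.5295, 0.1434, 0.1097]
tcp_rot: [[-1.0, 0.002, 0.0], [0.002, 1.0, 0.0], [-0.0, 0.0, -1.0]]
contact_force: [1.1, 0.5, -1.6]
finger_gap: 0.643
grip_force: 24.9
clock: 4.53
ee_pos: [0.4993, 0.2925, 0.1094]
tcp_rot: [[-1.0, -0.0, -0.0], [-0.0, 1.0, -0.0], [0.0, -0.0, -1.0]]
contact_force: [0.5, -1.1, -1.9]
finger_gap: 0.641
grip_force: 24.9
clock: 5.15
ee_pos: [0.4994, 0.2923, 0.1095]
tcp_rot: [[-1.0, 0.001, 0.0], [0.001, 1.0, -0.0], [-0.0, -0.0, -1.0]]
contact_force: [-0.2, 0.4, -1.9]
finger_gap: 0.638
grip_force: 24.9
[0.4994 0.2924 0.1095]
[319.6095 252.4108]
[319.4974 274.2871]
```

View pics/w2.png

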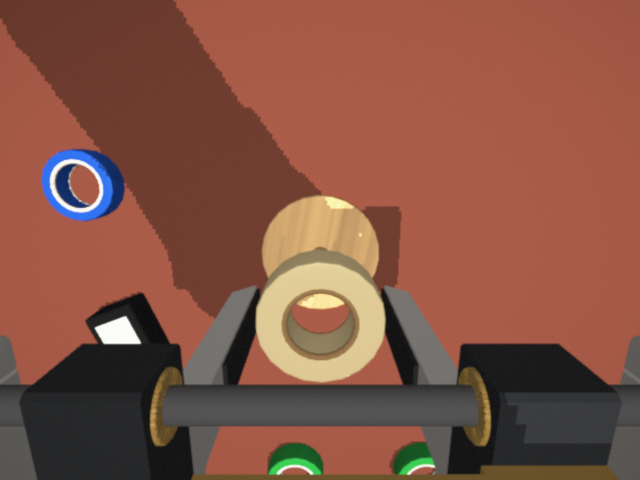

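The roll is held level at (321,316) and the disc is centred near (321,252), as predicted. I'll lower it and release.

```bash
python3 -m pendant '[[0,0,0.5,0,0,0,-1],[0,0,0.5,0,0,0,-1],[0,0,0.35,0,0,0,-1],[0,0,0.17,0,0,0,-1],[0,0,0,0,0,0,-1]]'
python3 -m pendant '[[0,0,0,0,0,0,1],[0,0,0,0,0,0,1],[0,0,0,0,0,0,1],[0,0,0,0,0,0,1],[0,0,0,0,0,0,1]]'
python3 -m pendant '[[0,0,-0.9,0,0,0,1],[0,0,-0.9,0,0,0,1],[0,0,-0.2,0,0,0,1],[0,0,0,0,0,0,1],[0,0,0,0,0,0,1]]'
```

```text
clock: 5.82
ee_pos: [0.4992, 0.2923, 0.0181]
tcp_rot: [[-1.0, 0.001, -0.001], [0.001, 1.0, -0.001], [0.001, -0.001, -1.0]]
contact_force: [-0.5, 0.4, -0.3]
finger_gap: 0.642
grip_force: 24.9
clock: 6.45
ee_pos: [0.4994, 0.2924, 0.0183]
tcp_rot: [[-1.0, 0.001, 0.0], [0.001, 1.0, -0.0], [-0.0, -0.0, -1.0]]
contact_force: [-1.2, 0.8, 0.0]
finger_gap: 1.001
grip_force: 0.0
clock: 7.08
ee_pos: [0.4987, 0.292, 0.1368]
tcp_rot: [[-1.0, 0.0, -0.002], [0.0, 1.0, -0.001], [0.002, -0.001, -1.0]]
contact_force: [-0.6, -0.5, -0.4]
finger_gap: 0.999
grip_force: 0.0
```

```bash
python3 -m pendant '[[0.2,-0.7,0,0,0,0,1],[0.25,-0.9,0,0,0,0,1],[0.25,-0.9,0,0,0,0,1],[0.13,-0.33,0,0,0,0,1],[0,0,0,0,0,0,1]]'
python3 -m pendant '[[0,0,0.8,0,0,0,1],[0,0,0.8,0,0,0,1],[0,0,0.4,0,0,0,1],[0,0,0,0,0,0,1],[0,0,0,0,0,0,1]]'
python3 - <<'E'
from h import *
i=robot.camera_info("wrist"); cv2.imwrite("pics/w3.png",robot.capture("wrist"))
i2=robot.camera_info("top"); cv2.imwrite("pics/t3.png",robot.capture("top"))
E
```

```text
clock: 7.7
ee_pos: [0.449, 0.1219, 0.1378]
tcp_rot: [[-1.0, 0.002, -0.001], [0.002, 1.0, -0.0], [0.001, -0.0, -1.0]]
contact_force: [0.2, 0.4, 0.4]
finger_gap: 1.003
grip_force: 0.0
clock: 8.32
ee_pos: [0.45, 0.1235, 0.0188]
tcp_rot: [[-1.0, -0.0, 0.001], [-0.0, 1.0, 0.0], [-0.001, 0.0, -1.0]]
contact_force: [-0.2, -0.1, 0.2]
finger_gap: 0.999
grip_force: 0.0
```

View pics/w3.png

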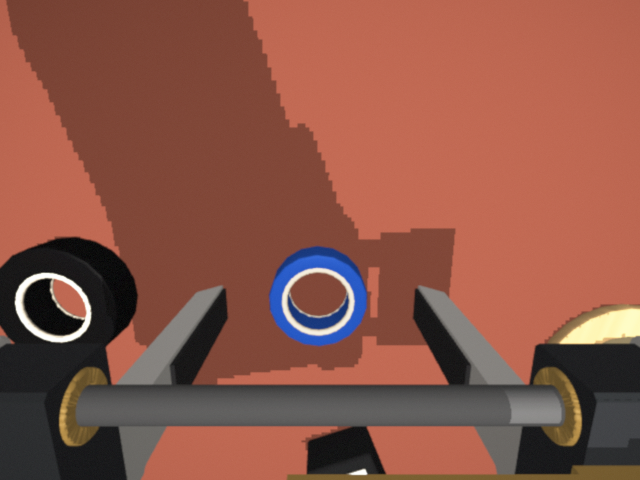

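Blue is centred between the fingers at (318,297). I'll grip it, carry it to the wooden spindle, and lower to a roll bottom of about 33 mm.

```bash
python3 -m pendant '[[0,0,0.26,0,0,0,1],[0,0,0,0,0,0,1],[0,0,0,0,0,0,-1],[0,0,0,0,0,0,-1],[0,0,0,0,0,0,-1]]' 25
python3 -m pendant '[[0,0,0,0,0,0,-1],[0,0,0,0,0,0,-1],[0,0,-0.6,0,0,0,-1],[0,0,-0.9,0,0,0,-1],[0,0,-0.2,0,0,0,-1]]'
python3 -m pendant '[[-0.2,0.7,0,0,0,0,-1],[-0.25,0.9,0,0,0,0,-1],[-0.25,0.9,0,0,0,0,-1],[-0.13,0.32,0,0,0,0,-1],[0,0,0,0,0,0,-1]]'
python3 -m pendant '[[0,0,0,0,0,0,-1],[0,0,0,0,0,0,-1],[0,0,0,0,0,0,-1],[0,0,0,0,0,0,-1],[0,0,0,0,0,0,-1]]'
python3 - <<'E'
from h import *
cv2.imwrite("pics/w4.png",robot.capture("wrist"))
E
```

```text
clock: 9.05
ee_pos: [0.4496, 0.1227, 0.0028]
tcp_rot: [[-1.0, 0.0, 0.0], [0.0, 1.0, 0.0], [-0.0, 0.0, -1.0]]
contact_force: [0.2, -0.6, -0.8]
finger_gap: 0.716
grip_force: 0.0
clock: 9.68
ee_pos: [0.4508, 0.1231, 0.1074]
tcp_rot: [[-1.0, 0.001, 0.004], [0.001, 1.0, 0.002], [-0.004, 0.002, -1.0]]
contact_force: [0.2, 0.2, -0.5]
finger_gap: 0.529
grip_force: 25.0
clock: 10.3
ee_pos: [0.4989, 0.2928, 0.1035]
tcp_rot: [[-1.0, -0.001, -0.001], [-0.001, 1.0, -0.001], [0.001, -0.001, -1.0]]
contact_force: [-0.4, -0.6, -0.1]
finger_gap: 0.525
grip_force: 25.0
clock: 10.92
ee_pos: [0.4994, 0.2917, 0.1047]
tcp_rot: [[-1.0, 0.001, 0.0], [0.001, 1.0, -0.0], [-0.0, -0.0, -1.0]]
contact_force: [0.4, -0.3, -0.4]
finger_gap: 0.524
grip_force: 25.0
```

View pics/w4.png

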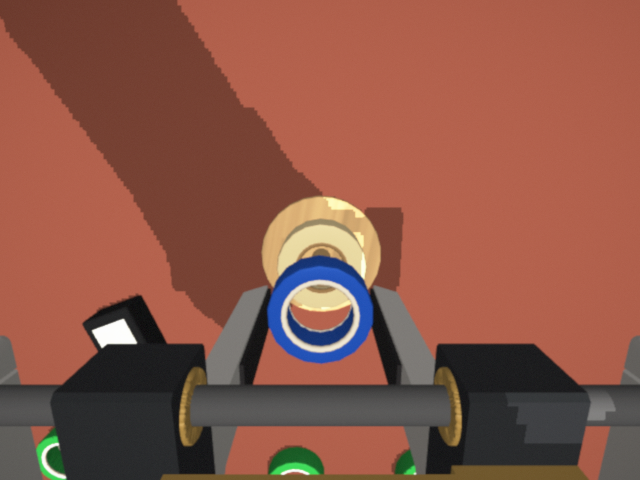

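Cream sits on the wooden spindle with the post in its bore (321,255). Blue is level above it, so I'll lower and release.

```bash
python3 -m pendant '[[0,0,0.5,0,0,0,-1],[0,0,0.4,0,0,0,-1],[0,0,0.23,0,0,0,-1],[0,0,0,0,0,0,-1],[0,0,0,0,0,0,-1]]'
python3 -m pendant '[[0,0,0,0,0,0,1],[0,0,0,0,0,0,1],[0,0,0,0,0,0,1],[0,0,0,0,0,0,1],[0,0,0,0,0,0,1]]'
python3 -m pendant '[[0,0,-0.8,0,0,0,1],[0,0,-0.8,0,0,0,1],[0,0,0,0,0,0,1],[0,0,0,0,0,0,1],[0,0,0,0,0,0,1]]'
python3 - <<'E'
from h import *
cv2.imwrite("pics/w5.png",robot.capture("wrist")[120:480])
E
```

```text
clock: 11.6
ee_pos: [0.4998, 0.292, 0.0376]
tcp_rot: [[-1.0, 0.001, 0.001], [0.001, 1.0, 0.0], [-0.001, 0.0, -1.0]]
contact_force: [-0.4, -0.2, 1.1]
finger_gap: 0.525
grip_force: 25.0
clock: 12.22
ee_pos: [0.4993, 0.2918, 0.0368]
tcp_rot: [[-1.0, 0.001, -0.0], [0.001, 1.0, -0.0], [0.0, -0.0, -1.0]]
contact_force: [-0.2, -0.4, -0.2]
finger_gap: 0.99
grip_force: 0.0
clock: 12.85
ee_pos: [0.4988, 0.2915, 0.1316]
tcp_rot: [[-1.0, 0.0, -0.002], [0.0, 1.0, -0.001], [0.002, -0.001, -1.0]]
contact_force: [0.3, 0.3, -0.6]
finger_gap: 1.002
grip_force: 0.0
```

View pics/w5.png

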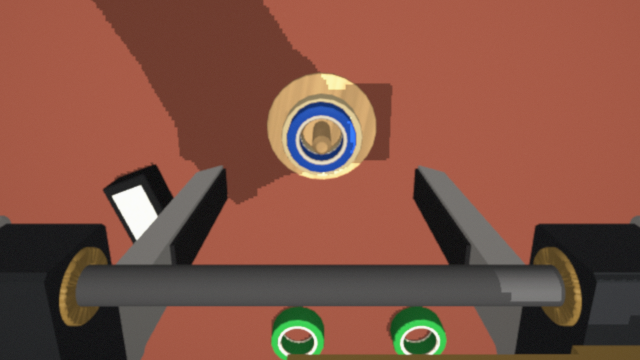

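Blue lies flat on cream around the post (321,136 in the crop). Next is the black roll.

```bash
python3 -m pendant '[[0.1,-0.7,0,0,0,0,1],[0.15,-0.9,0,0,0,0,1],[0.15,-0.95,0,0,0,0,1],[0.15,-0.95,0,0,0,0,1],[0.15,-0.85,0,0,0,0,1]]'
python3 -m pendant '[[0.12,-0.6,0,0,0,0,1],[0,0,0,0,0,0,1],[0,0,0.8,0,0,0,1],[0,0,0.8,0,0,0,1],[0,0,0.2,0,0,0,1]]'
python3 -m pendant '[[0,0,0,0,0,0,1],[0,0,0,0,0,0,1],[0,0,0,0,0,0,1],[0,0,0,0,0,0,1],[0,0,0,0,0,0,1]]'
python3 - <<'E'
from h import *
cv2.imwrite("pics/w6.png",robot.capture("wrist")[120:480])
E
```

```text
clock: 13.52
ee_pos: [0.4564, 0.0288, 0.1324]
tcp_rot: [[-1.0, 0.001, -0.001], [0.001, 1.0, -0.0], [0.001, -0.0, -1.0]]
contact_force: [0.8, 0.3, 0.4]
finger_gap: 1.002
grip_force: 0.0
clock: 14.15
ee_pos: [0.4484, -0.0046, 0.0226]
tcp_rot: [[-1.0, -0.0, -0.005], [-0.0, 1.0, -0.001], [0.005, -0.001, -1.0]]
contact_force: [0.4, 0.0, 0.3]
finger_gap: 0.998
grip_force: 0.0
clock: 14.78
ee_pos: [0.4502, -0.0051, 0.0252]
tcp_rot: [[-1.0, 0.001, 0.001], [0.001, 1.0, 0.0], [-0.001, 0.0, -1.0]]
contact_force: [-0.3, 0.2, -0.1]
finger_gap: 1.002
grip_force: 0.0
```

View pics/w6.png

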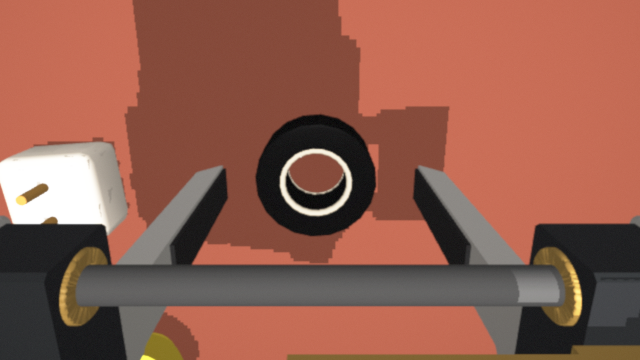

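Black is centred between the fingers at (316,175 in the crop). I'll grip, lift and carry it to the steel spindle.

```bash
python3 -m pendant '[[0,0,0.33,0,0,0,1],[0,0,0,0,0,0,1],[0,0,0,0,0,0,-1],[0,0,0,0,0,0,-1],[0,0,0,0,0,0,-1]]' 25
python3 -m pendant '[[0,0,0,0,0,0,-1],[0,0,0,0,0,0,-1],[0,0,-0.6,0,0,0,-1],[0,0,-0.9,0,0,0,-1],[0,0,-0.25,0,0,0,-1]]'
python3 -m pendant '[[-0.2,-0.6,0,0,0,0,-1],[-0.27,-0.9,0,0,0,0,-1],[-0.27,-0.9,0,0,0,0,-1],[-0.27,-0.9,0,0,0,0,-1],[-0.27,-0.9,0,0,0,0,-1]]'
python3 -m pendant '[[-0.24,-0.63,0,0,0,0,-1],[0,0,0,0,0,0,-1],[0,0,0,0,0,0,-1],[0,0,0,0,0,0,-1],[0,0,0,0,0,0,-1]]'
python3 - <<'E'
from h import *
i=robot.camera_info("wrist");im=robot.capture("wrist");cv2.imwrite("pics/w7.png",im)
p=i["R"]@[.541,-.2945,.008]+i["t"]; print("disc expected",(i["K"]@p/p[2])[:2])
E
```

```text
clock: 15.45
ee_pos: [0.4502, -0.0051, 0.0054]
tcp_rot: [[-1.0, 0.001, 0.001], [0.001, 1.0, 0.0], [-0.001, 0.0, -1.0]]
contact_force: [0.5, -2.1, -0.7]
finger_gap: 0.72
grip_force: 1.0
clock: 16.08
ee_pos: [0.4511, -0.0051, 0.1126]
tcp_rot: [[-1.0, 0.001, 0.004], [0.001, 1.0, 0.001], [-0.004, 0.001, -1.0]]
contact_force: [-0.3, -0.2, -0.8]
finger_gap: 0.664
grip_force: 25.0
clock: 16.7
ee_pos: [0.5267, -0.2587, 0.1092]
tcp_rot: [[-1.0, 0.0, -0.001], [0.0, 1.0, 0.001], [0.001, 0.001, -1.0]]
contact_force: [0.9, 0.2, -0.8]
finger_gap: 0.664
grip_force: 25.0
clock: 17.32
ee_pos: [0.5412, -0.2941, 0.1102]
tcp_rot: [[-1.0, -0.001, 0.0], [-0.001, 1.0, 0.0], [-0.0, 0.0, -1.0]]
contact_force: [0.4, -0.3, -0.8]
finger_gap: 0.662
grip_force: 25.0
disc expected [319.5042 249.2213]
```

View pics/w7.png

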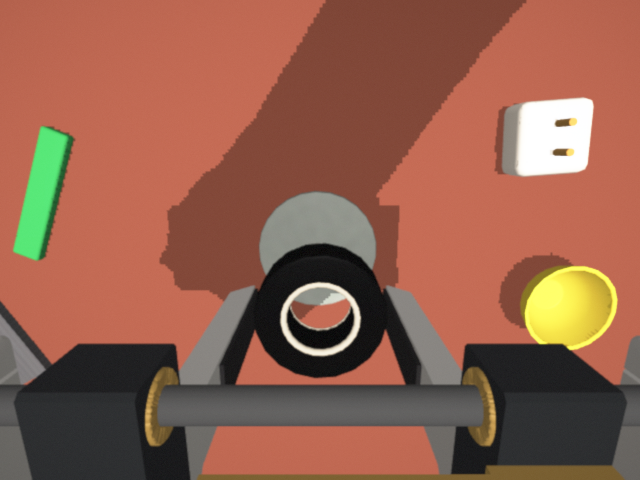

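The disc is centred at about (318,248) as expected, and black is level. I'll lower and release.

```bash
python3 -m pendant '[[0,0,0.5,0,0,0,-1],[0,0,0.5,0,0,0,-1],[0,0,0.35,0,0,0,-1],[0,0,0.21,0,0,0,-1],[0,0,0,0,0,0,-1]]'
python3 -m pendant '[[0,0,0,0,0,0,1],[0,0,0,0,0,0,1],[0,0,0,0,0,0,1],[0,0,0,0,0,0,1],[0,0,0,0,0,0,1]]'
python3 -m pendant '[[0,0,-0.9,0,0,0,1],[0,0,-0.9,0,0,0,1],[0,0,-0.2,0,0,0,1],[0,0,0,0,0,0,1],[0,0,0,0,0,0,1]]'
```

```text
clock: 18.0
ee_pos: [0.5409, -0.295, 0.0161]
tcp_rot: [[-1.0, 0.001, -0.001], [0.001, 1.0, 0.0], [0.001, 0.0, -1.0]]
contact_force: [-0.0, -0.5, -1.9]
finger_gap: 0.663
grip_force: 25.0
clock: 18.62
ee_pos: [0.5411, -0.295, 0.0166]
tcp_rot: [[-1.0, 0.001, 0.0], [0.001, 1.0, -0.0], [-0.0, -0.0, -1.0]]
contact_force: [-0.1, -0.3, 0.6]
finger_gap: 0.996
grip_force: 0.0
clock: 19.25
ee_pos: [0.5404, -0.2945, 0.135]
tcp_rot: [[-1.0, 0.0, -0.002], [0.0, 1.0, 0.001], [0.002, 0.001, -1.0]]
contact_force: [-0.2, 0.1, -0.1]
finger_gap: 0.997
grip_force: 0.0
```

```bash
python3 -m pendant '[[-0.25,0.7,0,0,0,0,1],[-0.33,0.9,0,0,0,0,1],[-0.33,0.9,0,0,0,0,1],[-0.33,0.9,0,0,0,0,1],[-0.33,0.9,0,0,0,0,1]]'
python3 -m pendant '[[-0.33,0.9,0,0,0,0,1],[-0.23,0.7,0,0,0,0,1],[-0.1,0.29,0,0,0,0,1],[0,0,0.7,0,0,0,1],[0,0,0.7,0,0,0,1]]'
python3 -m pendant '[[0,0,0.2,0,0,0,1],[0,0,0,0,0,0,1],[0,0,0,0,0,0,1],[0,0,0,0,0,0,1],[0,0,0,0,0,0,1]]'
python3 - <<'E'
from h import *
i=robot.camera_info("wrist");im=robot.capture("wrist");cv2.imwrite("pics/w8.png",im[120:480])
h=cv2.cvtColor(im,cv2.COLOR_BGR2HSV); m=cv2.inRange(h,(45,80,40),(85,255,255)); m[390:]=0;m[:,:230]=0;m[:,415:]=0
cs,_=cv2.findContours(m,0,1); c=max(cs,key=cv2.contourArea); e=cv2.fitEllipse(c);print(e,ray(i,*e[0],.019),ray(i,*e[0],.012))
E
```

```text
clock: 19.88
ee_pos: [0.6352, -0.0352, 0.1349]
tcp_rot: [[-1.0, 0.001, -0.002], [0.001, 1.0, -0.0], [0.002, -0.0, -1.0]]
contact_force: [-0.2, -0.0, 0.1]
finger_gap: 0.998
grip_force: 0.0
clock: 20.5
ee_pos: [0.6746, 0.0755, 0.0505]
tcp_rot: [[-1.0, 0.001, -0.001], [0.001, 1.0, -0.001], [0.001, -0.001, -1.0]]
contact_force: [0.5, 0.3, -0.7]
finger_gap: 0.997
grip_force: 0.0
clock: 21.12
ee_pos: [0.6754, 0.0764, 0.0413]
tcp_rot: [[-1.0, 0.0, 0.001], [0.0, 1.0, 0.0], [-0.001, 0.0, -1.0]]
contact_force: [0.1, -1.1, -0.1]
finger_gap: 0.998
grip_force: 0.0
((319.3247985839844, 285.842529296875), (85.9487533569336, 87.89356994628906), 0.7471115589141846) [0.6752 0.076  0.019 ] [0.6778 0.076  0.012 ]
```

View pics/w8.png

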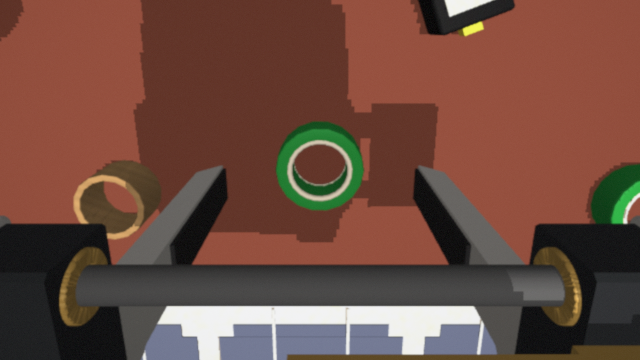

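Green is centred between the fingers at (319,165 in the crop), and the core is clear on the left. I'll grip it and carry it over.

```bash
python3 -m pendant '[[0,0,0.4,0,0,0,1],[0,0,0.23,0,0,0,1],[0,0,0,0,0,0,1],[0,0,0,0,0,0,-1],[0,0,0,0,0,0,-1]]' 25
python3 -m pendant '[[0,0,0,0,0,0,-1],[0,0,0,0,0,0,-1],[0,0,0,0,0,0,-1],[0,0,-0.6,0,0,0,-1],[0,0,-0.9,0,0,0,-1]]'
python3 -m pendant '[[0,0,-0.3,0,0,0,-1],[0.25,-0.7,0,0,0,0,-1],[0.33,-0.9,0,0,0,0,-1],[0.33,-0.9,0,0,0,0,-1],[0.33,-0.9,0,0,0,0,-1]]'
python3 -m pendant '[[0.33,-0.9,0,0,0,0,-1],[0.33,-0.9,0,0,0,0,-1],[0.24,-0.7,0,0,0,0,-1],[0.1,-0.29,0,0,0,0,-1],[0,0,0,0,0,0,-1]]'
python3 -m pendant '[[0,0,0,0,0,0,-1],[0,0,0,0,0,0,-1],[0,0,0,0,0,0,-1],[0,0,0,0,0,0,-1],[0,0,0,0,0,0,-1]]'
python3 - <<'E'
from h import *
cv2.imwrite("pics/w9.png",robot.capture("wrist"))
E
```

```text
clock: 21.8
ee_pos: [0.6754, 0.0764, 0.0033]
tcp_rot: [[-1.0, 0.001, 0.001], [0.001, 1.0, 0.0], [-0.001, 0.0, -1.0]]
contact_force: [0.4, 0.3, 0.7]
finger_gap: 0.82
grip_force: 0.0
clock: 22.42
ee_pos: [0.674, 0.0762, 0.0923]
tcp_rot: [[-1.0, 0.001, -0.003], [0.001, 1.0, -0.001], [0.003, -0.001, -1.0]]
contact_force: [0.6, 0.1, 0.3]
finger_gap: 0.534
grip_force: 25.0
clock: 23.05
ee_pos: [0.5994, -0.1291, 0.1103]
tcp_rot: [[-1.0, 0.0, -0.001], [0.0, 1.0, -0.0], [0.001, -0.0, -1.0]]
contact_force: [2.1, 0.4, -0.9]
finger_gap: 0.534
grip_force: 25.0
clock: 23.68
ee_pos: [0.54, -0.2956, 0.1103]
tcp_rot: [[-1.0, 0.002, -0.001], [0.002, 1.0, 0.0], [0.001, 0.0, -1.0]]
contact_force: [-0.1, 0.4, -0.1]
finger_gap: 0.533
grip_force: 25.0
clock: 24.3
ee_pos: [0.5405, -0.2949, 0.1107]
tcp_rot: [[-1.0, 0.0, 0.0], [0.0, 1.0, -0.0], [-0.0, -0.0, -1.0]]
contact_force: [0.1, -0.3, -0.7]
finger_gap: 0.532
grip_force: 25.0
```

View pics/w9.png

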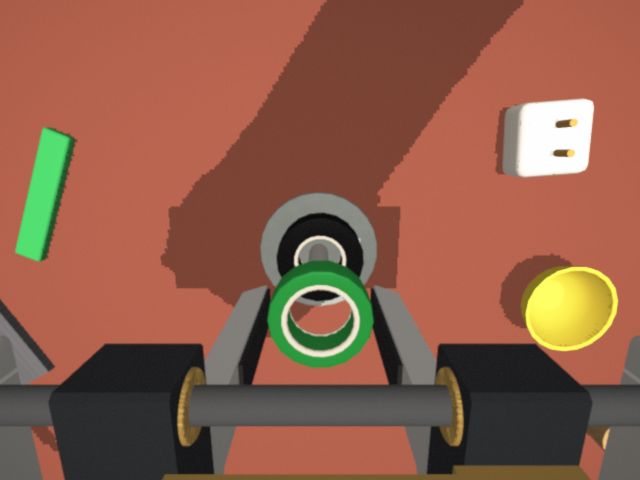

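Black is on the steel spindle with the post in its bore at (319,252). Green is level above, so I'll lower it 74 mm (1.23 units), release and retreat.

```bash
python3 -m pendant '[[0,0,0.5,0,0,0,-1],[0,0,0.45,0,0,0,-1],[0,0,0.28,0,0,0,-1],[0,0,0,0,0,0,-1],[0,0,0,0,0,0,-1]]'
python3 -m pendant '[[0,0,0,0,0,0,1],[0,0,0,0,0,0,1],[0,0,0,0,0,0,1],[0,0,0,0,0,0,1],[0,0,0,0,0,0,1]]'
python3 -m pendant '[[0,0,-0.8,0,0,0,1],[0,0,-0.8,0,0,0,1],[0,0,-0.8,0,0,0,1],[0.9,0,0,0,0,0,1],[0.9,0,0,0,0,0,1]]'
python3 -m pendant '[[0.5,0,0,0,0,0,1],[0,0,0,0,0,0,1],[0,0,0,0,0,0,1],[0,0,0,0,0,0,1],[0,0,0,0,0,0,1]]'
python3 - <<'E'
from h import *
a=robot.capture("scene");cv2.imwrite("pics/s10.png",cv2.resize(a[140:340,120:480],(720,400)))
i=robot.camera_info("top"); im=robot.capture("top"); m=mask(im)
for k,(u,v,r,z) in dict(bowl=(412,227,6,.034),batt=(271,230,6,.026),adapt=(426,290,6,.03),core=(372,164,10,.025)).items():
    b=blob(m,u,v,r); print(k,b and ray(i,*b[0][0],z)[:2])
E
```

```text
clock: 24.98
ee_pos: [0.5409, -0.2954, 0.0378]
tcp_rot: [[-1.0, 0.001, 0.001], [0.001, 1.0, -0.001], [-0.001, -0.001, -1.0]]
contact_force: [-0.1, -0.4, -1.0]
finger_gap: 0.534
grip_force: 25.0
clock: 25.6
ee_pos: [0.5404, -0.295, 0.0369]
tcp_rot: [[-1.0, 0.001, 0.0], [0.001, 1.0, -0.0], [-0.0, -0.0, -1.0]]
contact_force: [0.3, 0.4, -0.4]
finger_gap: 0.993
grip_force: 0.0
clock: 26.22
ee_pos: [0.4312, -0.295, 0.1811]
tcp_rot: [[-1.0, 0.0, 0.001], [0.0, 1.0, -0.0], [-0.001, -0.0, -1.0]]
contact_force: [0.2, -2.1, 0.9]
finger_gap: 0.997
grip_force: 0.0
clock: 26.85
ee_pos: [0.4029, -0.2949, 0.1807]
tcp_rot: [[-1.0, 0.0, -0.0], [0.0, 1.0, -0.0], [0.0, -0.0, -1.0]]
contact_force: [0.4, -0.4, -0.5]
finger_gap: 1.002
grip_force: 0.0
bowl [ 0.5775 -0.1135]
batt [0.5684 0.1427]
adapt [ 0.4583 -0.1384]
core [ 0.6942 -0.0415]
```

View pics/s10.png

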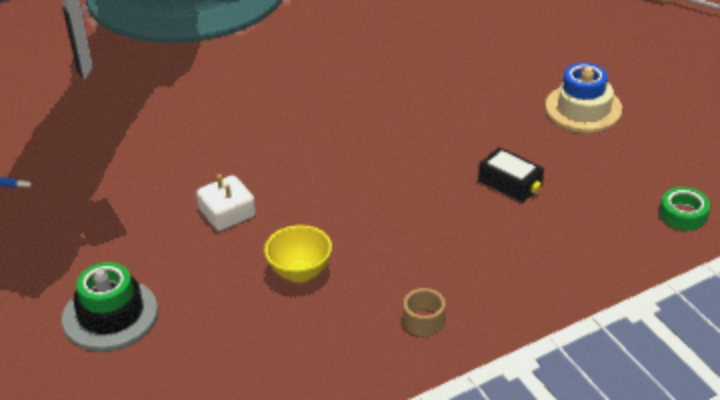

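Both stacks sit flat: green on black on steel at (105,295), blue on cream on wood at (585,95). The bystanders have not moved.

```bash
python3 -c "
from station import robot
print(robot.close_job())"
```

```text
the job is handed in; nothing more can be done
None
```

The job is handed in: cream and blue are stacked flat on the wooden spindle, black and green on the steel one, the four bystanders are where they started, and the clock read about 27 s; the judge's result was not shown.

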